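Load the slope rack by vial size and hold it at its preset angle

TASK

Finish loading the tilting vial rack: put the smaller loose vial upright, fully down, into the empty hole of the row of small vials (front row) and the larger one into the empty hole of the row of large vials (rear row). Then take the rack by its bow handle and gently rock it up on its pivot stud until the freely swinging pointer of its angle gauge has come to rest between the two prongs of the preset mark. Finish holding it there by the handle so that I can tighten the slack wing nut: do not let go or put it down, spill no vial, never jerk or drop the rack, and leave the bottle, the capped tube and the marker pen beside it where they are.

Things in the scene. Friction and masses are not known exactly. Their poses are not given: they have to be found in the camera images.
- slope_stand: Fixed grey metal stand on the bench: foot plate 108 x 165 mm, two cheeks with a level pivot stud along its x axis, 95 mm above the bench (its wing nut, in front, is slack). Origin on the bench under the middle of the stud; x points to the rear (away from the robot), y left along the rack, z up. A rest stud under the rack's right end keeps the rack level when it is down.
- slope_rack: Grey plastic block 90 (x) x 150 (y) x 28 (z) mm, 0.6 kg, rocking on the pivot stud. Origin on the stud; when level its axes are the stand's; top at z = 20 mm, block from y = -95 to +55 mm. Starts level; only its right (-y, handle) end can go up, to 0.62 rad; let go, it falls back. Front row (x = -23) and rear row (x = +23) of 3 wells, y = -64, -20, +24 mm.
- handle (a point): Middle of the rack's bow handle: a round steel bar 10 mm thick along the rack's x axis, 50 mm free between its legs, at y = -140, z = +6 mm in the rack's frame; 40 mm open between bar and block. With the rack level it is 101 mm above the bench, open above and below. Lifting takes about 2 N.
- well_small (a point): Centre of the floor of the empty small well, front row, left end: x = -23, y = +24, z = +2 mm in the rack's frame; 18.6 mm bore, 18 mm deep, 2 mm chamfer. The other two wells of the row already hold small vials that stand 13 mm above the block's top.
- well_large (a point): Centre of the floor of the empty large well, rear row, right end next to the handle: x = +23, y = -64, z = +2 mm in the rack's frame; 22.6 mm bore, 18 mm deep, 2 mm chamfer. The other two wells of the row already hold large vials that stand 20 mm above the block's top.
- vial_small: The smaller loose crimp-capped glass vial, upright on the bench: 16 mm across, 31 mm tall, 12 g. Origin at the centre of its underside, z up to the cap.
- vial_large: The larger loose crimp-capped glass vial, upright on the bench: 20 mm across, 38 mm tall, 20 g. Origin at the centre of its underside, z up to the cap.
- racked_1: A small vial already racked, same as the loose small one, standing in the front row; origin at the centre of its underside. Stays where it is.
- racked_2: A small vial already racked, same as the loose small one, standing in the front row; origin at the centre of its underside. Stays where it is.
- racked_3: A large vial already racked, same as the loose large one, standing in the rear row; origin at the centre of its underside. Stays where it is.
- racked_4: A large vial already racked, same as the loose large one, standing in the rear row; origin at the centre of its underside. Stays where it is.
- gauge_pointer (a joint): Angle (rad) of the gauge's gravity pointer, a black needle with a round bob hanging behind a clear window on the rack's front face; 0 with the rack level, and once at rest equal to the tilt of the rack. It swings freely, about 2 to 3 times a second, for 2 to 3 s after the rack has moved.
- gauge_mark (a joint): Angle (rad), on the same scale as gauge_pointer, of the preset mark: a dark two-pronged fork on the gauge plate with a gap of 5.6 mm (0.05 rad to either side of its middle). Set beforehand between 0.20 and 0.42; it stays put and is behind the window.
- pointer_tip (a point): Tip of the pointer, 56 mm from its swivel (swivel at y = -60, z = +10 mm in the rack's frame, on the front face); its z axis runs from the tip to the swivel.
- mark_gap (a point): Middle of the gap of the forked mark, 56 mm from the same swivel; its z axis runs from the gap to the swivel.
- microscope: Fixed stereo microscope on a carton, right of the work, between it and the robot's starting pose: up to 370 mm above the bench, from about 0.28 to 0.48 m ahead of the robot and up to 80 mm left of its middle. Go over it, not through it.
- dropper_bottle: Bystander: amber dropper bottle, 36 mm across, 108 mm tall, upright, left of the rack. Origin at its underside.
- tube_capped: Bystander: capped 50 ml tube, 38 mm across, 127 mm tall, upright, left of the rack. Origin at its underside.
- marker: Bystander: black and white marker pen, 124 mm long, 16 mm thick, lying on the bench beyond the right of the work. Origin at its underside.

How it is judged:
By the outcome, as a careful person would: the job done as asked, in the order asked, and still so for the second after the job is handed in, while the arm keeps its last pose, push and grip.
It also fails if it takes over 70 s, if anything falls off the work surface, if the arm or the gripper's body presses on something with over 40 N, if the wrist force passes 120 N, or if a joint passes its speed limit or range.

ROBOT

A 6-joint arm with a two-finger parallel gripper is mounted at the origin on a cart in front of the work surface, level with it; the furniture and walls round the work are solid. World frame = base frame: x ahead of the robot, y to its left, z up, the work surface at z = 0. Lengths are in mm, angles in rad, forces in N, time in s.
With the tool pointing down it reaches from about 275 to 1000 mm from the base axis. Payload 8.4 kg.
Tool frame: the origin (TCP) lies between the finger pads, 19 mm behind the fingertips; this is the grasp point; z points along the fingers, y is the line along which they close (so a half turn about z gives the same grasp; the last joint's range is limited). The gripper opens to 85 mm and grips with 20 to 120 N. Pads are 22 mm wide; open, the fingers measure 114 mm over their backs; the gripper's body (76 mm by 85 mm) begins 54 mm behind the grasp point. The pads swing forward as they close: fully open they stand 13 mm farther back than shut.
Start: joints at [-1.286, 0.353, 1.633, -0, 1.155, -0.002], TCP at [176.801, -599.474, 249.981] pointing down, gripper open.
Joint ranges: [-2.63, 2.63], [-0.92, 2.1], [0.06, 2.66], [-1.3, 4.44], [0, 2.69], [-3.02, 3.02]. Speed limits (rad/s): [2.22, 2.22, 2.79, 3.14, 3.14, 3.14].

INTERFACE

Orientations are given as [roll, pitch, yaw] about the fixed x, y, z axes, in that order (R = Rz(yaw) Ry(pitch) Rx(roll)).
In Python, from rig import sensors, grab_frame, camera_params, order gives the robot as it stands. The module is installed in compiled form; this text tells all that it offers.
- The arm moves only by the tool move_arm, never from a script. Its argument "motion" is a list of rows, each a list of 7 numbers: the turn, a rotation vector about the tool's x, y, z in rad, then the shift along the tool's x, y, z in m, then the finger opening in m, from 0 to 0.0854. A call has 1 to 8 rows; each row is the pose to reach, as a shift and turn from the pose commanded when the call began, along the tool's axes at that moment; what a row does not reach only later rows make up. A row lasts 1/8 s, in which the tool goes at most 62.5 mm and 10.7 degrees, less where a joint would pass 70% of its speed; a pose out of reach is approached as far as the arm can. A call with a gripper value outside its range is refused whole. The fingers move at their own pace and stop on an object; "grip_force" is the grip in N (left out, the last holds). Time passes only in rows, so rows that repeat a pose let the fingers close. It gives the time, the measured TCP pose, the force, the opening and the grip force at its end, in the units of the state.
- sensors.sense(): the state, without advancing time (a new reading comes with each control period).
- grab_frame(name): name is "scene" or "top"; returns (picture, depth): 400x640x3 uint8, red, green, blue; 400x640 float32, mm along the optical axis (not along the pixel's ray), 0 where there is no reading.
- camera_params(name): a dict with "camera_matrix" (3x3 intrinsics, pixels), "world_from_camera" (4x4, takes a point from camera to world coordinates). Camera axes: x right, y down, z forward; pixel columns grow to the right and rows downward; lengths in mm; the calibration is good to about 2 mm. A picture is of the moment at which its call begins. camera_params takes no time and is no camera call.
- order.sign_off(): hands the job in; it is judged then, once.
The state is a dict: "clock": time; "qpos": joint angles; "qvel": joint speeds; "joint_efforts": joint torques, N m; "eef_pos": TCP position; "tcp_rot": TCP orientation; "contact_force": force on the tool from outside, world axes, zero at the start; "wrist_torque": the same for the moment, N m; "opening": opening from 0.0 (shut) to 1.0 (fully open); "grasp_force": force on a finger pad.
Only numpy, scipy, OpenCV 4.12 (cv2) and the standard library are available. Lean on these libraries where they do the work, as an engineer would, in place of code of your own. Each camera call takes 0.05 s, during which the arm holds its last target. There are 200 camera calls.

## Working session

There is one attempt and no reset: what is moved stays moved. The work goes in short steps, Python scripts to look and compute and a tool call to move; the robot and the scene stay as the last step left them, time stands still between calls to the robot, and variables do not carry over. Pictures are saved under pics/ and viewed, at most 10 in all, crops included, and the job is handed in when it is done.

Besides the shell and the picture viewer there is one more tool, called after "Call:" as a command line: name --pt "numbers of a row" for each row, then --argument value for the rest. move_arm: Moves the arm, as the interface text tells. Its arguments: {"type":"object","properties":{"motion":{"type":"array","items":{"type":"array","items":{"type":"number"}}},"grip_force":{"type":"number"}},"required":["motion"]}

```bash
mkdir -p pics; cat > h.py <<'E'
import numpy as np,cv2
from rig import sensors,grab_frame,camera_params,order
def save(im,n): cv2.imwrite('pics/'+n,cv2.cvtColor(im,cv2.COLOR_RGB2BGR))
def ray(cam,uv):
    p=camera_params(cam);K=np.array(p['camera_matrix']);T=np.array(p['world_from_camera'])
    d=T[:3,:3]@np.linalg.inv(K)@np.array([uv[0],uv[1],1.]);return T[:3,3],d
def plane(cam,uv,z):
    o,d=ray(cam,uv);return o+d*(z-o[2])/d[2]
def dep(cam,uv,d):
    o,r=ray(cam,uv);return o+r*d
def tri(uv1,uv2):
    o1,d1=ray('scene',uv1);o2,d2=ray('top',uv2)
    A=np.c_[d1,-d2];s=np.linalg.lstsq(A,o2-o1,rcond=None)[0]
    a=o1+s[0]*d1;b=o2+s[1]*d2;return (a+b)/2,np.linalg.norm(a-b)
def proj(cam,P):
    p=camera_params(cam);K=np.array(p['camera_matrix']);T=np.linalg.inv(np.array(p['world_from_camera']))
    q=K@(T[:3,:3]@np.array(P,float)+T[:3,3]);return q[:2]/q[2]
E
python3 - <<'E'
from h import *
np.set_printoptions(precision=3,suppress=True)
for c in('scene','top'):
    im,d=grab_frame(c);save(im,c+'0.png');np.savez('f_'+c,im=im,d=d)
    p=camera_params(c);print(np.array(p['camera_matrix']),np.array(p['world_from_camera']))
print(sensors.sense())
E
```

```text
[[449.149   0.    320.793]
 [  0.    449.149 208.32 ]
 [  0.      0.      1.   ]] [[  -0.716   -0.383    0.583 -172.388]
 [  -0.698    0.412   -0.586  900.513]
 [  -0.015   -0.827   -0.562  687.247]
 [   0.       0.       0.       1.   ]]
[[476.681   0.    307.241]
 [  0.    476.681 196.954]
 [  0.      0.      1.   ]] [[  -0.004   -0.989    0.147  261.099]
 [  -1.       0.004   -0.002  262.967]
 [   0.002   -0.147   -0.989 1240.193]
 [   0.       0.       0.       1.   ]]
{'clock': 0.1, 'qpos': array([-1.286,  0.354,  1.634, -0.   ,  1.155, -0.002]), 'qvel': array([-0.002, -0.   , -0.003, -0.002, -0.001,  0.001]), 'joint_efforts': array([  0.   , -60.636, -34.282,  -0.   ,   0.004,   0.   ]), 'eef_pos': array([ 176.674, -599.073,  249.312]), 'tcp_rot': array([-3.14 ,  0.   ,  0.287]), 'contact_force': array([-0.347,  0.15 , -1.422]), 'wrist_torque': array([-0.023,  0.03 , -0.031]), 'grasp_force': 0.0, 'opening': 1.0021739738312767}
```

View pics/scene0.png

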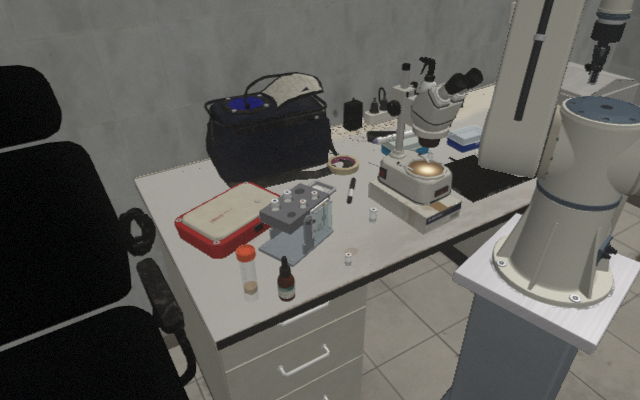

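View pics/top0.png

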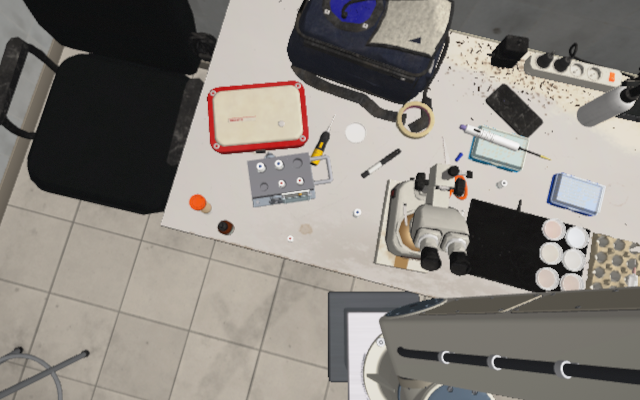

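The scene view shows the rack at about (300,205), with loose vials at (373,214) and (348,258). In the top view the rack is at (285,178) with its handle at (322,168), and loose vials are at (357,212) and (290,238). I'll enlarge both.

```bash
python3 - <<'E'
from h import *
a=np.load('f_scene.npz')['im'][170:310,225:395];b=np.load('f_top.npz')['im'][135:255,180:380]
save(cv2.resize(a,None,fx=4.25,fy=4.25,interpolation=cv2.INTER_CUBIC),'s1.png')
save(cv2.resize(b,None,fx=4,fy=4,interpolation=cv2.INTER_CUBIC),'t1.png')
E
```

```text
(no output)
```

View pics/s1.png

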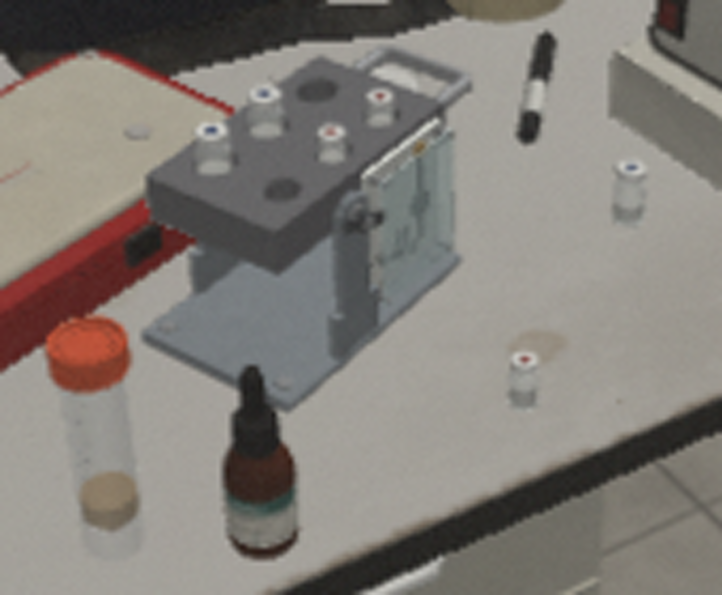

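View pics/t1.png

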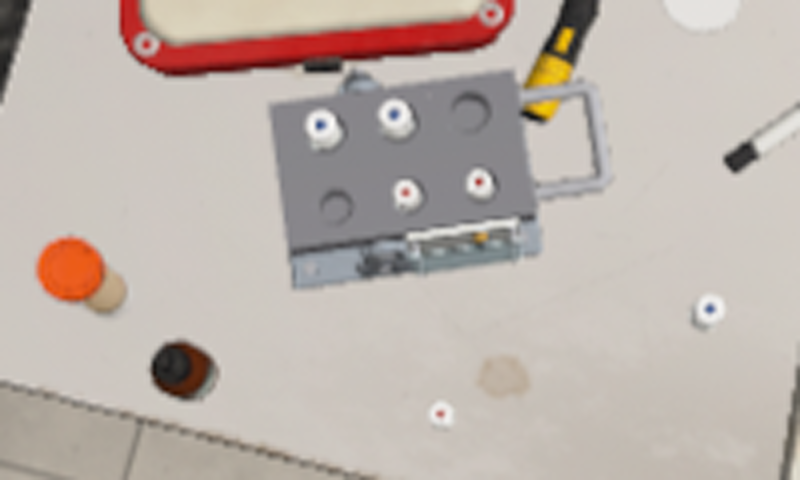

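The crops show red-dot caps on the small vials and blue-dot caps on the large. In the top crop, the loose small vial is at (440,413) and the loose large at (710,309). The empty small well is at (337,206), the empty large well at (470,111) and the handle bar at about (600,138). The gauge window is visible only in the scene view, at about (410,215) in the crop.

```bash
cat >> h.py <<'E'
def dot(cam,im,uv,col,r=3):
    u0,v0=int(round(uv[0])),int(round(uv[1]));p=im[v0-r:v0+r+1,u0-r:u0+r+1].astype(float)
    w=(p[...,2]-p[...,0] if col=='b' else p[...,0]-(p[...,1]+p[...,2])/2)
    w=np.clip(w-0.35*w.max(),0,None)
    g=np.mgrid[v0-r:v0+r+1,u0-r:u0+r+1];return np.array([(g[1]*w).sum(),(g[0]*w).sum()])/w.sum()
cs=lambda u,v:np.array([225+(u+.5)/4.25-.5,170+(v+.5)/4.25-.5])
ct=lambda u,v:np.array([180+(u+.5)/4-.5,135+(v+.5)/4-.5])
E
python3 - <<'E'
from h import *
np.set_printoptions(precision=2,suppress=True)
S=np.load('f_scene.npz');T=np.load('f_top.npz')
L={'small':((524,358),(440,413),'r'),'large':((630,168),(710,309),'b'),'rL+24':((211,130),(320,126),'b'),'rL-20':((263,93),(394,116),'b'),'rS-20':((331,131),(405,193),'r'),'rS-64':((379,95),(478,182),'r')}
P={}
for k,(s,t,c) in L.items():
    a=dot('s',S['im'],cs(*s),c);b=dot('t',T['im'],ct(*t),c);p,e=tri(a,b);P[k]=p
    print(k,a,b,p,'gap',e, 'top-plane',plane('top',b,{'small':31,'large':38}.get(k,128 if 'S' in k else 135)))
for k,s,t in(('eS',(283,188),(337,206)),('eL',(317,89),(470,111))):
    print(k,*tri(cs(*s),ct(*t)),'pl115',plane('top',ct(*t),115),plane('scene',cs(*s),115))
M={'rL+24':(23,24),'rL-20':(23,-20),'rS-20':(-23,-20),'rS-64':(-23,-64)}
src=np.array(list(M.values()),float);dst=np.array([P[k][:2] for k in M])
a=src-src.mean(0);b=dst-dst.mean(0);yaw=np.arctan2((a[:,0]*b[:,1]-a[:,1]*b[:,0]).sum(),(a*b).sum())
R=np.array([[np.cos(yaw),-np.sin(yaw)],[np.sin(yaw),np.cos(yaw)]]);o=dst.mean(0)-R@src.mean(0)
print('yaw',yaw,'o',o,'res',dst-(src@R.T+o))
for n,q in(('wS',(-23,24)),('wL',(23,-64)),('h',(0,-140))):print(n,R@q+o)
for n,q in(('wS',(-23,24)),('wL',(23,-64))):
  X=np.r_[R@q+o,115];print(n,'proj s',(proj('scene',X)-[225,170])*4.25,'t',(proj('top',X)-[180,135])*4)
for q in((595,85),(608,188),(600,138)):print('handle bar top',plane('top',ct(*q),106))
E
```

```text
small [348.19 254.02] [289.58 237.99] [335.86 305.16  30.32] gap 0.724650578370766 top-plane [336.11 305.35  31.  ]
large [373.16 209.  ] [357.06 211.79] [401.43 133.82  37.34] gap 0.011209580578817045 top-plane [401.36 133.89  38.  ]
rL+24 [274.41 200.  ] [259.57 165.75] [500.28 372.62 135.27] gap 0.7739191887849357 top-plane [500.63 372.92 135.  ]
rL-20 [286.59 191.57] [278.09 163.24] [506.66 329.22 134.89] gap 0.29073198544145 top-plane [506.52 329.12 135.  ]
rS-20 [302.34 200.59] [280.95 182.7 ] [461.21 322.67 127.02] gap 0.2166286378743253 top-plane [460.95 322.55 128.  ]
rS-64 [313.97 192.09] [299.21 180.  ] [467.38 279.24 127.26] gap 0.11012814777637374 top-plane [467.28 279.26 128.  ]
eS [455.11 364.03 114.27] 0.36243570583078255 pl115 [455.12 364.08 115.  ] [454.14 364.62 115.  ]
eL [512.99 284.38 114.49] 0.12350428310399421 pl115 [512.93 284.42 115.  ] [512.33 284.9  115.  ]
yaw 0.14292830039183108 o [481.03 345.74] res [[-0.1  -0.14]
 [ 0.01  0.01]
 [ 0.1   0.01]
 [-0.01  0.13]]
wS [454.85 366.22]
wL [512.91 285.66]
h [500.97 207.16]
wS proj s [278.22 187.12] t [331.93 204.96]
wL proj s [313.68  87.52] t [466.43 109.53]
handle bar top [530.84 208.42 106.  ]
handle bar top [467.06 201.25 106.  ]
handle bar top [497.89 205.74 106.  ]
```

```bash
python3 - <<'E'
from h import *
fs=[grab_frame('scene')[0].astype(float) for _ in range(8)]
m=np.mean(fs,0);np.save('g0.npy',m)
c=np.clip(m[190:245,305:340],0,255).astype(np.uint8)
save(cv2.resize(c,None,fx=10.8,fy=10.8,interpolation=cv2.INTER_CUBIC),'g0.png');print(c.shape)
E
```

```text
(55, 35, 3)
```

View pics/g0.png

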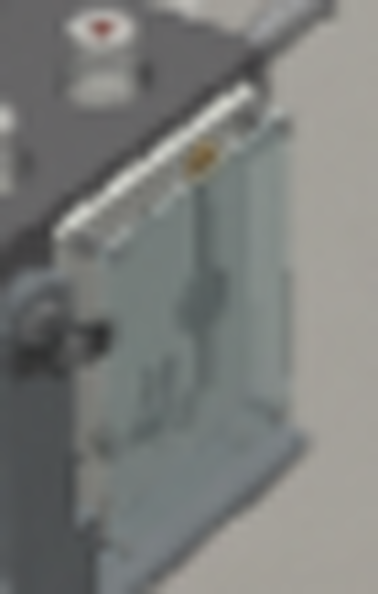

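Call:
move_arm --pt "0 0 0 0 0 -0.05 0.0854" --pt "0 0 0 0 0 -0.11 0.0854" --pt "0 0 0 0 0 -0.17 0.0854" --pt "0 0 0 0 0 -0.21 0.0854" --pt "0 0 0 0 0 -0.23 0.0854"

```text
clock: 1.12
eef_pos: [176.9, -599.8, 483.1]
tcp_rot: [3.138, 0.0, 0.287]
contact_force: [-0.2, 0.0, -0.6]
opening: 0.999
grasp_force: 0.0
```

The gauge crop (10.8x) shows the swivel at (202,158), the bob at (203,295), the pointer tip at about (203,390), and the fork's two prongs near (147,385) and (170,375).

```bash
cat >> h.py <<'E'
YAW=.143;RO=np.array([481.,345.6,95.])
def Rk(t=0):
    c,s=np.cos(YAW),np.sin(YAW);Z=np.array([[c,-s,0],[s,c,0],[0,0,1]])
    return Z@cv2.Rodrigues(np.array([-t,0,0.]))[0]
def face(uv,x,t=0):
    o,d=ray('scene',uv);R=Rk(t);o=R.T@(o-RO);d=R.T@d;return o+d*(x-o[0])/d[0]
E
python3 - <<'E'
from h import *
np.set_printoptions(precision=1,suppress=True)
g=lambda u,v:(305+(u+.5)/10.8-.5,190+(v+.5)/10.8-.5)
for x in(-47,-50,-53):
    print(x,[face(g(*q),x)[1:] for q in((202,158),(203,295),(203,390),(147,385),(170,375),(158,380))])
m=np.load('g0.npy').mean(2)
print(m[219:232,313:327].round(0).astype(int))
s=[m,]
E
```

```text
-47 [array([-67.1,   5.5]), array([-66.7, -30.8]), array([-66.2, -56.7]), array([-45.3, -42.7]), array([-53.9, -45.2]), array([-49.4, -43.8])]
-50 [array([-63. ,   8.9]), array([-62.6, -27.3]), array([-62.1, -53. ]), array([-41.4, -39.1]), array([-49.9, -41.5]), array([-45.4, -40.2])]
-53 [array([-58.9,  12.3]), array([-58.5, -23.7]), array([-58. , -49.3]), array([-37.4, -35.4]), array([-45.9, -37.8]), array([-41.4, -36.5])]
[[105  98 108 118 122 121 122 122 108  96  93  95 110 120]
 [ 64  55  91 117 121 122 121 122 114 102  95 104 118 122]
 [ 63  53  94 117 121 122 121 122 122 118  98 106 119 122]
 [ 67  69 110 122 121 121 122 118 120 122 102 107 119 122]
 [ 92 118 123 122 121 119 120 104 114 122 103 107 118 122]
 [123 127 123 122 121 108 110 101 115 121 103 108 120 122]
 [123 128 124 122 122 107 107 102 116 119 104 110 120 122]
 [123 126 123 122 120 103 110 106 115 110 111 120 122 122]
 [122 122 121 122 118 107 111 106 110 106 116 122 122 122]
 [122 121 121 121 116 108 104 107 110 107 118 122 121 122]
 [119 111 116 120 106  98  97 111 110 112 120 121 118 122]
 [106 102 108 112 102 101 109 118 121 122 121 119 118 120]
 [108  90 103 112 113 119 116 118 122 124 119 122 122 118]]
```

```bash
python3 - <<'E'
from h import *
np.set_printoptions(precision=1,suppress=True)
for x in (-49.5,-51):
  for q in((318.2,224),(318.2,226),(317.9,228),(320,223),(320,225),(319.8,227),(322,226.5),(321.8,228.5),(323.3,224),(323.3,219)):
    p=face(q,x)[1:]-[-61.,10];print(x,q,p,'r',np.hypot(*p),'ang',np.arctan2(p[0],-p[1]).round(3))
im=cv2.cvtColor(np.load('g0.npy').clip(0,255).astype(np.uint8),cv2.COLOR_RGB2GRAY)[212:236,308:332]
im=cv2.normalize(np.clip(im,85,128),None,0,255,cv2.NORM_MINMAX)
cv2.imwrite('pics/g1.png',cv2.resize(im,None,fx=25,fy=25,interpolation=cv2.INTER_CUBIC))
E
```

```text
-49.5 (318.2, 224) [ 18.7 -46.4] r 49.977636056146544 ang 0.383
-49.5 (318.2, 226) [ 18.9 -52.1] r 55.43774448266845 ang 0.347
-49.5 (317.9, 228) [ 20.2 -57.2] r 60.6857377184516 ang 0.34
-49.5 (320, 223) [ 11.5 -47.7] r 49.09189399613402 ang 0.236
-49.5 (320, 225) [ 11.7 -53.5] r 54.7908114637657 ang 0.214
-49.5 (319.8, 227) [ 12.6 -58.9] r 60.230315998040815 ang 0.211
-49.5 (322, 226.5) [  3.7 -62.8] r 62.916179373157945 ang 0.059
-49.5 (321.8, 228.5) [  4.7 -68.2] r 68.39673072398257 ang 0.069
-49.5 (323.3, 224) [ -1.7 -58.6] r 58.637552048904276 ang -0.029
-49.5 (323.3, 219) [ -2. -44.] r 44.004619499506475 ang -0.046
-51 (318.2, 224) [ 20.7 -44.5] r 49.095281603159705 ang 0.434
-51 (318.2, 226) [ 20.8 -50.3] r 54.44190813969378 ang 0.393
-51 (317.9, 228) [ 22.2 -55.4] r 59.65114103223006 ang 0.381
-51 (320, 223) [ 13.5 -45.9] r 47.84663170808698 ang 0.286
-51 (320, 225) [ 13.7 -51.7] r 53.46982191017758 ang 0.258
-51 (319.8, 227) [ 14.6 -57. ] r 58.880815082350466 ang 0.251
-51 (322, 226.5) [  5.8 -60.9] r 61.20949236764118 ang 0.094
-51 (321.8, 228.5) [  6.7 -66.4] r 66.69120244650591 ang 0.101
-51 (323.3, 224) [  0.3 -56.8] r 56.75833519738333 ang 0.006
-51 (323.3, 219) [  0.  -42.1] r 42.14561989679937 ang 0.001
```

View pics/g1.png

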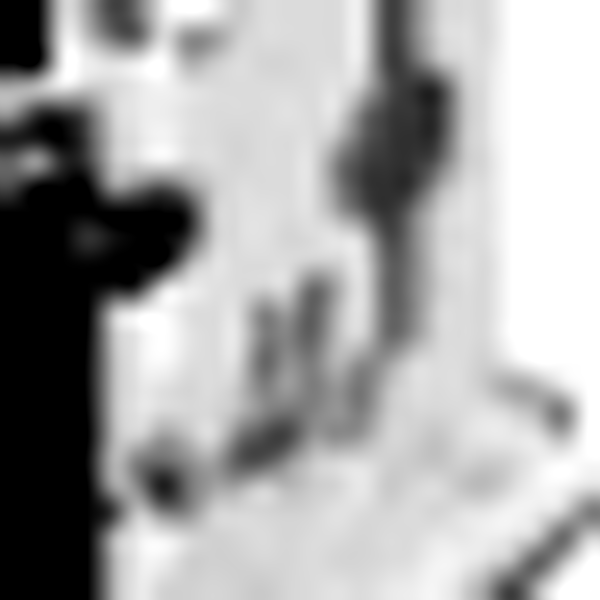

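The stretched crop shows the fork prongs at about (265,345) and (312,320) and the pointer on column 395, so the mark is at roughly 0.32 rad. Next I go over the microscope.

Call:
move_arm --pt "0 0 0.02 0.045 -0.022 0 0.0854" --pt "0 0 0.04 0.095 -0.046 0 0.0854" --pt "0 0 0.06 0.145 -0.071 0 0.0854" --pt "0 0 0.08 0.195 -0.095 0 0.0854" --pt "0 0 0.1 0.245 -0.12 0 0.0854" --pt "0 0 0.12 0.295 -0.144 0 0.0854" --pt "0 0 0.144 0.333 -0.163 0 0.0854"

```text
clock: 2.0
eef_pos: [451.4, -347.2, 480.1]
tcp_rot: [3.142, -0.0, 0.143]
contact_force: [0.1, -0.2, 1.1]
opening: 1.0
grasp_force: 0.0
```

Call:
move_arm --pt "0 0 0 0.023 -0.047 0 0.0854" --pt "0 0 0 0.046 -0.095 0 0.0854" --pt "0 0 0 0.069 -0.142 0 0.0854" --pt "0 0 0 0.092 -0.19 0 0.0854" --pt "0 0 0 0.115 -0.237 0 0.0854" --pt "0 0 0 0.138 -0.285 0 0.0854" --pt "0 0 0 0.159 -0.331 0 0.0854"

```text
clock: 2.88
eef_pos: [560.6, 3.1, 480.1]
tcp_rot: [3.142, -0.0, 0.143]
contact_force: [1.7, -1.3, 0.0]
opening: 0.999
grasp_force: 0.0
```

Call:
move_arm --pt "0 0 0 -0.025 -0.046 0 0.0854" --pt "0 0 0 -0.05 -0.093 0 0.0854" --pt "0 0 0 -0.075 -0.139 0 0.0854" --pt "0 0 0 -0.1 -0.187 0 0.0854" --pt "0 0 0 -0.125 -0.234 0 0.0854" --pt "0 0 0 -0.15 -0.281 0 0.0854" --pt "0 0 0 -0.178 -0.334 0 0.0854" --pt "0 0 0 -0.178 -0.334 0 0.0854"

```text
clock: 3.88
eef_pos: [334.3, 309.2, 480.1]
tcp_rot: [-3.141, 0.0, 0.148]
contact_force: [0.6, -0.2, 0.1]
opening: 0.998
grasp_force: 0.0
```

```bash
python3 -c "
from rig import sensors
s=sensors.sense();print(s['eef_pos'],s['tcp_rot'],s['qpos'])"
```

```text
[334.25656648 309.19520866 480.1023028 ] [-3.14055908e+00  2.90627530e-04  1.48406663e-01] [ 7.42450027e-01 -6.92260263e-02  1.63625460e+00  1.01918103e-03
  1.57422640e+00  2.16484351e+00]
```

Call:
move_arm --pt "0 0 0 0.001 0.004 0.05 0.05" --pt "0 0 0 0.001 0.004 0.11 0.05" --pt "0 0 0 0.001 0.004 0.17 0.05" --pt "0 0 0 0.001 0.004 0.23 0.05" --pt "0 0 0 0.001 0.004 0.29 0.05" --pt "0 0 0 0.001 0.004 0.34 0.05" --pt "0 0 0 0.001 0.004 0.36 0.05" --pt "0 0 0 0.001 0.004 0.36 0.05"

```text
clock: 4.88
eef_pos: [337.9, 301.4, 118.8]
tcp_rot: [3.14, 0.003, 0.142]
contact_force: [-0.5, 0.7, -0.8]
opening: 0.584
grasp_force: 0.0
```

```bash
python3 -c "
from rig import sensors
s=sensors.sense();print(s['eef_pos'],s['tcp_rot'],s['qvel'])"
```

```text
[337.94776126 301.44172537 118.77062166] [3.13958734e+00 2.65642978e-03 1.42021532e-01] [ 0.0040634  -0.04068915 -0.03271193  0.00156399  0.02742162  0.00228163]
```

Call:
move_arm --pt "0 0 0 -0.0013 -0.004 0.03 0.05" --pt "0 0 0 -0.0013 -0.004 0.06 0.05" --pt "0 0 0 -0.0013 -0.004 0.08 0.05" --pt "0 0 0 -0.0013 -0.004 0.084 0.05" --pt "0 0 0 -0.0013 -0.004 0.084 0.05" --pt "0 0 0 -0.0013 -0.004 0.084 0.05"

```text
clock: 5.62
eef_pos: [337.1, 307.1, 37.1]
tcp_rot: [-3.141, -0.002, 0.143]
contact_force: [-0.5, -0.2, 0.3]
opening: 0.585
grasp_force: 0.0
```

```bash
python3 - <<'E'
from h import *
s=sensors.sense();print(s['eef_pos'],s['tcp_rot'],s['opening'])
a=grab_frame('scene')[0][215:275,310:390];b=grab_frame('top')[0][215:260,260:320]
a=cv2.resize(a,(400,300),interpolation=cv2.INTER_CUBIC);b=cv2.resize(b,(400,300),interpolation=cv2.INTER_CUBIC)
save(np.hstack([a,b]),'v1.png')
E
```

```text
[337.0901129  307.07072503  37.08968228] [-3.14050362e+00 -1.62438002e-03  1.42662981e-01] 0.58540895845257
```

View pics/v1.png

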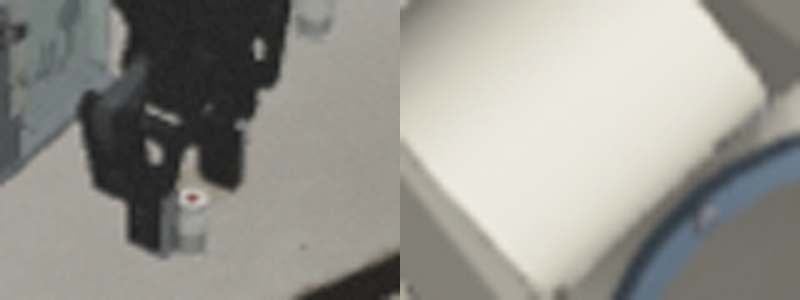

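The view shows the fingers straddling the red-dot vial at (190,220), with the near tip at (150,245) and the far tip at (232,188). I close on it.

Call:
move_arm --pt "0 0 0 -0.0008 0.0015 0 0.03" --pt "0 0 0 -0.0008 0.0015 0 0.012" --pt "0 0 0 -0.0008 0.0015 0 0.012" --pt "0 0 0 -0.0008 0.0015 0 0.012" --pt "0 0 0 -0.0008 0.0015 0 0.012" --pt "0 0 0 -0.0008 0.0015 0 0.012" --grip_force 25

```text
clock: 6.48
eef_pos: [335.8, 304.9, 36.1]
tcp_rot: [3.141, 0.0, 0.143]
contact_force: [-0.3, -2.3, 4.9]
opening: 0.176
grasp_force: 24.5
```

Call:
move_arm --pt "0 0 0 0 0 -0.03 0.012" --pt "0 0 0 0 0 -0.07 0.012" --pt "0 0 0 0 0 -0.11 0.012" --pt "0 0 0 0.01 -0.003 -0.14 0.012" --pt "0 0 0 0.04 -0.013 -0.15 0.012" --pt "0 0 0 0.08 -0.027 -0.15 0.012" --pt "0 0 0 0.11 -0.037 -0.15 0.012" --pt "0 0 0 0.1265 -0.0434 -0.15 0.012"

```text
clock: 7.48
eef_pos: [456.1, 366.6, 185.7]
tcp_rot: [-3.141, -0.0, 0.142]
contact_force: [-0.5, -0.1, 0.1]
opening: 0.169
grasp_force: 24.5
```

Call:
move_arm --pt "0 0 0 0 0 0 0.012" --pt "0 0 0 0 0 0 0.012"

```text
clock: 7.72
eef_pos: [453.9, 365.3, 185.5]
tcp_rot: [3.141, 0.001, 0.143]
contact_force: [0.6, 0.5, 0.2]
opening: 0.173
grasp_force: 24.5
```

```bash
python3 - <<'E'
from h import *
s=sensors.sense();print(s['eef_pos'],s['tcp_rot'],s['opening'],s['contact_force'])
im=grab_frame('scene')[0];np.save('h1.npy',im);top=grab_frame('top')[0]
a=cv2.resize(im[160:220,255:335],(400,300),interpolation=cv2.INTER_CUBIC);b=cv2.resize(top[150:210,230:310],(400,300),interpolation=cv2.INTER_CUBIC)
save(np.hstack([a,b]),'v2.png')
E
```

```text
[453.87234141 365.34101349 185.52937029] [3.14092365e+00 1.30569332e-03 1.42798488e-01] 0.17298512890016962 [0.59429099 0.50726861 0.18837209]
```

View pics/v2.png

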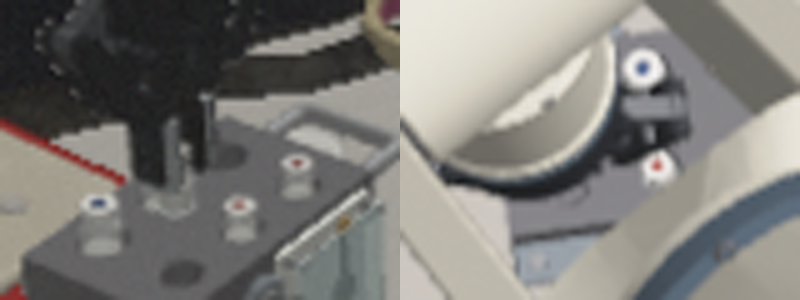

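The held vial is upright at (172,190) in the left crop. The empty well is at (183,272), with no obstruction. I'll check the well centre more precisely.

```bash
python3 - <<'E'
from h import *
np.set_printoptions(precision=2,suppress=True)
g=np.load('g0.npy').mean(2);t=np.load('f_top.npz')['im'].mean(2)
print(g[207:222,283:301].round().astype(int));print(t[179:194,255:272].round().astype(int))
w=np.array([454.9,366.2]);R=Rk()
for c in('scene','top'):
  q=np.array([proj(c,np.array([*w,115])+R@np.array([11.3*np.cos(a),11.3*np.sin(a),0])) for a in np.linspace(0,6.28,60)])
  print(c,'pred chamfer rim bbox',q.min(0),q.max(0))
print('held bottom',proj('scene',[453.9,365.3,149.5]),proj('scene',[453.9,365.3,180]))
h=np.load('h1.npy').mean(2);print(h[190:206,280:300].round().astype(int))
E
```

```text
[[102 102 102 102 102 102 102 102 102 102 102 102 102 102 102 102  93 132]
 [102 102 102 102 102 102 102 102 101 102 103 101 103 102 103 102 102 109]
 [103 102 103 102 102 103 102 102 102 103 102 103 102 102 102 102 103 102]
 [102 103 103 102 102 102 103 101 101 102 102 102 102 103 102 102 103 103]
 [103 103 102 102 101 101 100  97  95  97  98 100 102 102 102 102 103 103]
 [102 102 102 101  99  94  88  84  80  77  78  88  97 101 102 102 103 102]
 [102 102 103 102  95  82  75  73  73  72  72  70  81  98 103 103 102 102]
 [102 102 103 102  82  70  70  72  72  72  69  67  77  96 103 103 103 102]
 [102 102 104 101  78  69  69  72  72  72  70  69  89 100 102 103 102 101]
 [102 103 102 102  83  74  74  76  76  75  76  85  98 103 103 102  99  87]
 [102 103 102 103  98  95  92  90  90  90  99 103 102 102 101  93  78  70]
 [103 102 103 103 102 103 102 103 103 102 102 103 103 101  88  72  67  68]
 [102 103 102 102 103 102 102 103 103 102 103 103  99  87  72  67  68  66]
 [102 103 104 102 102 103 103 102 103 103 101  98  82  68  67  67  67  67]
 [ 95 100 102 102 102 103 102 103 102 100  87  71 
[... 1914 characters left out ...]
  98 101
   98 100]
 [ 99 101  97 106 115 114 110 102 101 102  97 112 115 114 104  99 101  99
  100 101]
 [100 101  96 100 114 130 130 117 115 119 122 118 112 116 105 101  99 102
  100 101]
 [100 102  93  99 137 149 141 118 117 121 119 118 114 126 110 102 100 102
  100 108]
 [101  99 102 109 133 143 152 129 119 120 124 120 115 132 112  99 100  98
  100 118]
 [ 98 101 102 101 108 118 113 132 133 127 131 138 132 113 101 100 100 100
  100  96]
 [100 100 102 100 100 101 100 101 115 126 125 114 103 100 100 100 102 100
  101  95]
 [102 100 101 101 100 100 100 100 100 102  99 102 100 100  99 100  98 100
   99 102]
 [ 96  98 103 100 100 100  99  98 103  99  99 100 100 100 100  99 102 102
   98  99]]
```

Call:
move_arm --pt "0 0 0 0.001 0.0008 0.01 0.012" --pt "0 0 0 0.001 0.0008 0.022 0.012" --pt "0 0 0 0.001 0.0008 0.03 0.012" --pt "0 0 0 0.001 0.0008 0.034 0.012" --pt "0 0 0 0.001 0.0008 0.036 0.012" --pt "0 0 0 0.001 0.0008 0.038 0.012" --pt "0 0 0 0.001 0.0008 0.038 0.012"

```text
clock: 8.7
eef_pos: [456.0, 365.3, 148.0]
tcp_rot: [-3.142, -0.0, 0.143]
contact_force: [1.2, -0.5, -0.9]
opening: 0.17
grasp_force: 24.5
```

```bash
python3 - <<'E'
from rig import sensors
s=sensors.sense();print(s['eef_pos'],s['tcp_rot'],s['opening'],s['contact_force'])
E
```

```text
[455.96561717 365.32302488 148.04575857] [-3.14150312e+00 -1.28639500e-04  1.42831812e-01] 0.16960833090663602 [ 1.19661262 -0.49533809 -0.91823329]
```

Call:
move_arm --pt "0 0 0 -0.0005 0.0003 0.002 0.012" --pt "0 0 0 -0.0005 0.0003 0.004 0.012" --pt "0 0 0 -0.0005 0.0003 0.006 0.012" --pt "0 0 0 -0.0005 0.0003 0.006 0.012"

```text
clock: 9.2
eef_pos: [455.4, 364.8, 141.8]
tcp_rot: [3.141, 0.0, 0.143]
contact_force: [0.5, -0.4, -0.8]
opening: 0.171
grasp_force: 24.5
```

Call:
move_arm --pt "0 0 0 0 0 0.002 0.012" --pt "0 0 0 0 0 0.004 0.012" --pt "0 0 0 0 0 0.0055 0.012" --pt "0 0 0 0 0 0.0055 0.012"

```text
clock: 9.7
eef_pos: [455.4, 364.8, 136.3]
tcp_rot: [3.141, 0.0, 0.143]
contact_force: [-0.4, -0.7, -0.1]
opening: 0.168
grasp_force: 24.5
```

Call:
move_arm --pt "0 0 0 0 0 0 0.018" --pt "0 0 0 0 0 0 0.022" --pt "0 0 0 0 0 0 0.028" --pt "0 0 0 0 0 0 0.028" --pt "0 0 0 0 0 -0.01 0.028" --pt "0 0 0 0 0 -0.03 0.028" --pt "0 0 0 0 0 -0.07 0.028" --pt "0 0 0 0 0 -0.11 0.028"

```text
clock: 10.7
eef_pos: [455.3, 364.8, 248.2]
tcp_rot: [-3.142, 0.0, 0.143]
contact_force: [0.7, -0.9, -0.3]
opening: 0.327
grasp_force: 0.0
```

```bash
python3 - <<'E'
from h import *
np.set_printoptions(linewidth=200)
d=np.load('f_top.npz')['d'];p=camera_params('top');K=np.array(p['camera_matrix']);T=np.array(p['world_from_camera'])
v,u=np.mgrid[:400,:640];P=np.stack([(u-K[0,2])/K[0,0]*d,(v-K[1,2])/K[1,1]*d,d],-1)@T[:3,:3].T+T[:3,3]
P=P[d>0]
print('cols y',list(range(-40,160,20)))
for x in range(240,500,20):
    print(x,[int(max(P[(abs(P[:,0]-x-10)<10)&(abs(P[:,1]-y-10)<10)][:,2],default=-1)) for y in range(-40,160,20)])
E
```

```text
cols y [-40, -20, 0, 20, 40, 60, 80, 100, 120, 140]
240 [380, 368, 373, 372, 367, 4, 3, 3, 4, 5]
260 [388, 390, 385, 389, 387, 56, 56, 3, 4, 4]
280 [377, 383, 356, 392, 390, 55, 58, 5, 4, 2]
300 [354, 358, 348, 365, 364, 119, 55, 3, 6, 3]
320 [348, 350, 349, 351, 349, 120, 55, 7, 3, 7]
340 [340, 342, 344, 346, 347, 115, 4, 4, 3, 3]
360 [322, 325, 329, 332, 329, 89, 5, 3, 4, 4]
380 [295, 297, 299, 302, 125, 70, 6, 3, 40, 38]
400 [306, 309, 310, 269, 122, 56, 5, 6, 42, 41]
420 [366, 367, 310, 290, 122, 55, 4, 3, 5, 6]
440 [367, 368, 309, 287, 120, 3, 5, 5, 3, 4]
460 [310, 311, 309, 122, 65, 6, 4, 3, 3, 3]
480 [-2, 79, 79, 52, 52, 4, 5, 12, 5, 6]
```

```bash
python3 - <<'E'
from h import *
np.set_printoptions(linewidth=200,precision=1,suppress=True)
s=sensors.sense();q=s['qpos'];print(q)
for c in('top','scene'):
    im,d=grab_frame(c);np.savez('f2_'+c,im=im,d=d)
    p=camera_params(c);K=np.array(p['camera_matrix']);T=np.array(p['world_from_camera'])
    v,u=np.mgrid[:400,:640];P=np.stack([(u-K[0,2])/K[0,0]*d,(v-K[1,2])/K[1,1]*d,d],-1)@T[:3,:3].T+T[:3,3]
    P=P[d>0];a=q[0];r=P[:,0]*np.cos(a)+P[:,1]*np.sin(a);l=-P[:,0]*np.sin(a)+P[:,1]*np.cos(a)
    for r0 in range(-100,660,40):
        m=(abs(r-r0)<8)&(abs(l)<160)&(P[:,2]>150);
        if m.sum()>5: print(c,r0,'z',np.percentile(P[m,2],[1,50,99]),'lat',np.percentile(l[m],[1,99]))
a,b=509,490.6;e=[a*np.sin(q[1]),a*np.cos(q[1])];print('elbow r,z-rel',e,'wrist',e[0]+b*np.sin(q[1]+q[2]),e[1]+b*np.cos(q[1]+q[2]))
im=np.load('f2_scene.npz')['im'];save(cv2.resize(im[100:320,230:590],(800,489),interpolation=cv2.INTER_CUBIC),'v3.png')
E
```

```text
[0.7 0.3 1.7 0.  1.1 2.1]
top 180 z [890.3 894.  897.4] lat [-73.3 -40. ]
top 220 z [829.9 857.5 872.4] lat [-71.9  23.4]
top 260 z [369.6 821.7 831.5] lat [-152.8   64. ]
top 300 z [763.8 791.8 800.9] lat [-60.2  63.3]
top 340 z [730.7 763.  772.3] lat [-59.2  61.9]
top 380 z [692.8 732.9 743.1] lat [-51.1  56.5]
top 420 z [684.  701.4 712.9] lat [-58.5  61.2]
top 460 z [616.6 679.4 683.9] lat [-59.8  61.8]
top 500 z [569.3 660.1 666.2] lat [-59.5  61.9]
top 540 z [326.1 583.9 647. ] lat [-57.7  60.8]
top 580 z [595.8 615.1 629. ] lat [-59.   66.2]
top 620 z [330.2 601.  610.1] lat [-58.6  62.3]
scene -20 z [150.5 153.5 162.5] lat [72. 77.]
scene 20 z [150.8 174.4 205.3] lat [68. 77.]
scene 60 z [152.7 254.3 373.9] lat [-101.3  149.2]
scene 100 z [347.  377.3 407.1] lat [ 88.3 159.5]
scene 140 z [495.5 526.4 555.2] lat [ 88.  159.5]
scene 220 z [362.5 369.6 381.1] lat [-150.6 -126.5]
scene 260 z [278.  341.9 380.2] lat [-159.8 -130.8]
scene 540 z [314.1 516.1 563.6] lat [-44.6  65.6]
scene 580 z [240.1 424.9 563. ] lat [-15.3  70.5]
scene 620 z [287.8 443.1 563.8] lat [ 6.1 67.7]
elbow r,z-rel [np.float64(145.88911290447493), np.float64(487.6447136347787)] wrist 588.4451005584626 275.9077121645504
```

View pics/v3.png

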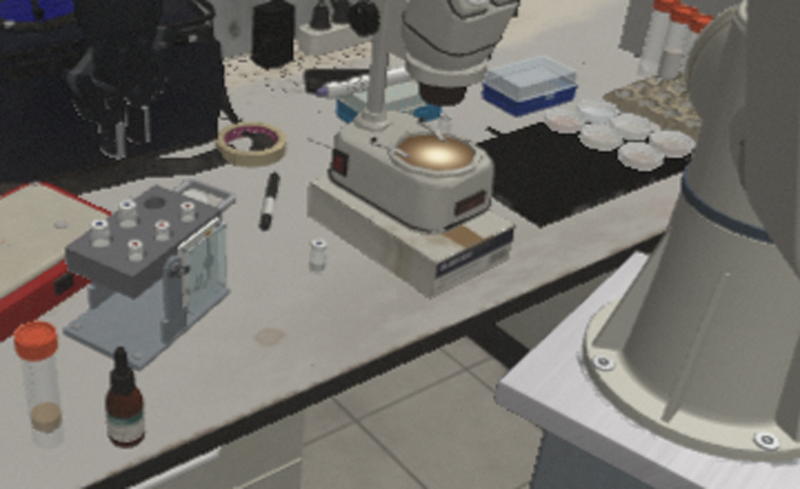

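The picture shows the small vial seated at (135,245), level with its neighbours. The large loose vial is at (318,253), clear of the microscope. The forearm clearance also checks out (shoulder at about 309 mm). Next is the large vial.

Call:
move_arm --pt "0 0 0 -0.015 0.039 0 0.045" --pt "0 0 0 -0.035 0.09 0 0.045" --pt "0 0 0 -0.055 0.14 0 0.045" --pt "0 0 0 -0.073 0.187 0 0.045" --pt "0 0 0 -0.0863 0.221 0 0.045" --pt "0 0 0 -0.0863 0.221 0.05 0.045" --pt "0 0 0 -0.0863 0.221 0.1 0.045" --pt "0 0 0 -0.0863 0.221 0.13 0.045"

```text
clock: 11.8
eef_pos: [400.4, 133.3, 114.8]
tcp_rot: [3.141, 0.002, 0.142]
contact_force: [-0.0, -0.1, -0.2]
opening: 0.526
grasp_force: 0.0
```

Call:
move_arm --pt "0 0 0 0 0 0 0.045" --pt "0 0 0 0 0 0 0.045" --pt "0 0 0 0 0 0 0.045"

```text
clock: 12.18
eef_pos: [402.5, 134.2, 117.8]
tcp_rot: [-3.141, -0.003, 0.143]
contact_force: [0.1, -0.9, 0.4]
opening: 0.527
grasp_force: 0.0
```

Call:
move_arm --pt "0 0 0 0 0 0.03 0.045" --pt "0 0 0 0 0 0.06 0.045" --pt "0 0 0 0 0 0.077 0.045" --pt "0 0 0 0 0 0.081 0.045" --pt "0 0 0 0 0 0.081 0.045" --pt "0 0 0 0 0 0.081 0.045"

```text
clock: 12.92
eef_pos: [402.2, 134.1, 36.4]
tcp_rot: [-3.141, -0.002, 0.143]
contact_force: [0.7, -0.1, 0.7]
opening: 0.522
grasp_force: 0.0
```

Call:
move_arm --pt "0 0 0 0 0 0 0.03" --pt "0 0 0 0 0 0 0.015" --pt "0 0 0 0 0 0 0.015" --pt "0 0 0 0 0 0 0.015" --pt "0 0 0 0 0 0 0.015" --pt "0 0 0 0 0 0 0.015" --grip_force 25

```text
clock: 13.68
eef_pos: [401.9, 134.0, 36.0]
tcp_rot: [-3.141, -0.001, 0.143]
contact_force: [-1.3, 0.3, 8.1]
opening: 0.224
grasp_force: 24.5
```

Call:
move_arm --pt "0 0 0 0 0 -0.03 0.015" --pt "0 0 0 0 0 -0.08 0.015" --pt "0 0 0 0 0 -0.13 0.015" --pt "0 0 0 0.02 -0.02 -0.15 0.015" --pt "0 0 0 0.055 -0.056 -0.15 0.015" --pt "0 0 0 0.09 -0.092 -0.15 0.015" --pt "0 0 0 0.12 -0.122 -0.15 0.015" --pt "0 0 0 0.1316 -0.1337 -0.15 0.015"

```text
clock: 14.68
eef_pos: [513.6, 286.5, 185.3]
tcp_rot: [-3.141, -0.0, 0.144]
contact_force: [-0.5, -0.0, 0.4]
opening: 0.22
grasp_force: 24.6
```

Call:
move_arm --pt "0 0 0 0 0 0 0.015" --pt "0 0 0 0 0 0 0.015" --pt "0 0 0 0 0 0 0.015" --pt "0 0 0 0 0 0 0.015"

```text
clock: 15.18
eef_pos: [512.4, 284.3, 185.7]
tcp_rot: [3.142, -0.0, 0.142]
contact_force: [-0.1, -0.7, -0.2]
opening: 0.218
grasp_force: 24.6
```

Call:
move_arm --pt "0 0 0 0.0003 -0.0003 0.012 0.015" --pt "0 0 0 0.0003 -0.0003 0.024 0.015" --pt "0 0 0 0.0003 -0.0003 0.032 0.015" --pt "0 0 0 0.0003 -0.0003 0.035 0.015" --pt "0 0 0 0.0003 -0.0003 0.038 0.015" --pt "0 0 0 0.0003 -0.0003 0.038 0.015"

```text
clock: 15.92
eef_pos: [513.0, 285.3, 147.4]
tcp_rot: [3.142, 0.0, 0.143]
contact_force: [-0.4, 0.5, -0.2]
opening: 0.221
grasp_force: 24.6
```

Call:
move_arm --pt "0 0 0 0 0 0.002 0.015" --pt "0 0 0 0 0 0.004 0.015" --pt "0 0 0 0 0 0.006 0.015" --pt "0 0 0 0 0 0.006 0.015"

```text
clock: 16.42
eef_pos: [512.9, 285.2, 141.3]
tcp_rot: [3.141, 0.0, 0.143]
contact_force: [0.5, -0.1, 0.7]
opening: 0.222
grasp_force: 24.6
```

Entering freely. I go to depth and release, then move to the handle.

Call:
move_arm --pt "0 0 0 0 0 0.002 0.015" --pt "0 0 0 0 0 0.004 0.015" --pt "0 0 0 0 0 0.0055 0.015" --pt "0 0 0 0 0 0.0055 0.015"

```text
clock: 16.92
eef_pos: [512.9, 285.2, 135.8]
tcp_rot: [3.142, 0.0, 0.143]
contact_force: [-0.0, -0.7, -0.2]
opening: 0.221
grasp_force: 24.6
```

Call:
move_arm --pt "0 0 0 0 0 0 0.021" --pt "0 0 0 0 0 0 0.026" --pt "0 0 0 0 0 0 0.032" --pt "0 0 0 0 0 0 0.032" --pt "0 0 0 0 0 -0.01 0.032" --pt "0 0 0 0 0 -0.03 0.032" --pt "0 0 0 0 0 -0.05 0.032" --pt "0 0 0 0 0 -0.065 0.032"

```text
clock: 17.92
eef_pos: [513.3, 285.5, 202.5]
tcp_rot: [-3.141, -0.001, 0.143]
contact_force: [0.5, -0.2, -0.8]
opening: 0.38
grasp_force: 0.0
```

```bash
python3 - <<'E'
from h import *
np.set_printoptions(precision=1,suppress=True)
print('handle mid',*tri(cs(430,69),ct(600,138)))
im=grab_frame('scene')[0]
for n,X,c in(('S',[455,364.8,128],'r'),('L',[512.9,285.2,135],'b')):
    u=proj('scene',X);p=dot('s',im,u,c,4);print(n,'pred',u,'seen',p,plane('scene',p,X[2]))
save(cv2.resize(im[150:260,245:395],(750,550),interpolation=cv2.INTER_CUBIC),'v4.png')
E
```

```text
handle mid [499.7 205.4  97.9] 0.3206587826601214
S pred [290.6 208.9] seen [290.3 209.2] [454.5 366.  128. ]
L pred [298.6 183.4] seen [298.5 183.8] [511.8 286.4 135. ]
```

View pics/v4.png

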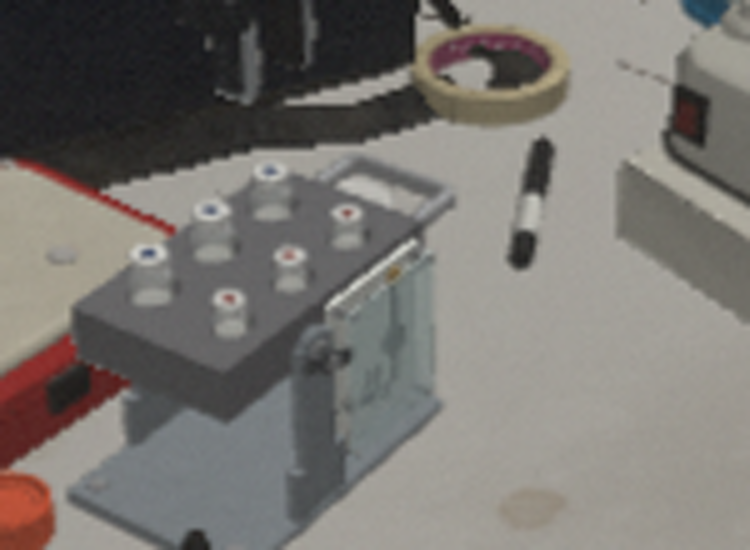

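All six vials are seated: the new caps are at (228,300) and (270,170), at the same heights as their neighbours. The handle bar is at about (420,190). I've now used all 10 pictures, so from here I go by numbers only.

Call:
move_arm --pt "0 0 0 -0.012 0.038 0 0.032" --pt "0 0 0 -0.0245 0.0766 0 0.032" --pt "0 0 0 -0.0245 0.0766 0 0.032" --pt "0 0 0 -0.0245 0.0766 0.02 0.032" --pt "0 0 0 -0.0245 0.0766 0.05 0.032" --pt "0 0 0 -0.0245 0.0766 0.065 0.032" --pt "0 0 0 -0.0245 0.0766 0.07 0.032" --pt "0 0 0 -0.0245 0.0766 0.07 0.032"

```text
clock: 18.98
eef_pos: [499.9, 206.3, 131.2]
tcp_rot: [-3.142, -0.0, 0.143]
contact_force: [-0.3, 0.0, -0.6]
opening: 0.375
grasp_force: 0.0
```

Call:
move_arm --pt "0 0 0 0 0 0.008 0.032" --pt "0 0 0 0 0 0.018 0.032" --pt "0 0 0 0 0 0.026 0.032" --pt "0 0 0 0 0 0.031 0.032" --pt "0 0 0 0 0 0.031 0.032" --pt "0 0 0 0 0 0.031 0.032"

```text
clock: 19.73
eef_pos: [499.8, 206.0, 100.1]
tcp_rot: [-3.142, -0.0, 0.143]
contact_force: [0.8, 0.8, 1.0]
opening: 0.376
grasp_force: 0.0
```

Call:
move_arm --pt "0 0 0 0 0 0 0.022" --pt "0 0 0 0 0 0 0.016" --pt "0 0 0 0 0 0 0.012" --pt "0 0 0 0 0 0 0.008" --pt "0 0 0 0 0 0 0.004" --pt "0 0 0 0 0 0 0.004" --pt "0 0 0 0 0 0 0.004" --grip_force 40

```text
clock: 20.6
eef_pos: [499.7, 206.0, 100.1]
tcp_rot: [-3.141, -0.0, 0.143]
contact_force: [-1.6, 0.4, 4.4]
opening: 0.101
grasp_force: 39.0
```

Grip is on the bar. I rock gently up by 0.14 rad first.

Call:
move_arm --pt "-0.01 0 0 0 -0.0001 -0.0014 0.004" --pt "-0.025 0 0 0 -0.0002 -0.0035 0.004" --pt "-0.045 0 0 0 -0.0004 -0.0063 0.004" --pt "-0.065 0 0 0 -0.0007 -0.0091 0.004" --pt "-0.085 0 0 0 -0.001 -0.0119 0.004" --pt "-0.105 0 0 0 -0.0014 -0.0146 0.004" --pt "-0.125 0 0 0 -0.0018 -0.0174 0.004" --pt "-0.14 0 0 0 -0.0022 -0.0195 0.004"

```text
clock: 21.6
eef_pos: [499.3, 208.1, 119.7]
tcp_rot: [3.0, -0.0, 0.143]
contact_force: [1.9, 1.0, -2.8]
opening: 0.103
grasp_force: 39.0
```

Call:
move_arm --pt "-0.015 0 0 0 -0.0001 -0.0021 0.004" --pt "-0.035 0 0 0 -0.0003 -0.0049 0.004" --pt "-0.06 0 0 0 -0.0006 -0.0084 0.004" --pt "-0.085 0 0 0 -0.001 -0.0119 0.004" --pt "-0.11 0 0 0 -0.0015 -0.0153 0.004" --pt "-0.13 0 0 0 -0.002 -0.0181 0.004" --pt "-0.15 0 0 0 -0.0025 -0.0208 0.004" --pt "-0.16 0 0 0 -0.0027 -0.0222 0.004"

```text
clock: 22.6
eef_pos: [498.6, 213.8, 141.3]
tcp_rot: [2.84, -0.0, 0.143]
contact_force: [2.9, -3.6, 0.3]
opening: 0.1
grasp_force: 39.2
```

Call:
move_arm --pt "0 0 0 0 0 0 0.004" --pt "0 0 0 0 0 0 0.004" --pt "0 0 0 0 0 0 0.004" --pt "0 0 0 0 0 0 0.004" --pt "0 0 0 0 0 0 0.004" --pt "0 0 0 0 0 0 0.004" --pt "0 0 0 0 0 0 0.004" --pt "0 0 0 0 0 0 0.004"

```text
clock: 23.6
eef_pos: [498.5, 213.7, 141.1]
tcp_rot: [2.841, -0.0, 0.143]
contact_force: [3.3, -4.8, -0.7]
opening: 0.099
grasp_force: 39.3
```

Call:
move_arm --pt "0 0 0 0 0 0 0.004" --pt "0 0 0 0 0 0 0.004" --pt "0 0 0 0 0 0 0.004" --pt "0 0 0 0 0 0 0.004" --pt "0 0 0 0 0 0 0.004" --pt "0 0 0 0 0 0 0.004" --pt "0 0 0 0 0 0 0.004" --pt "0 0 0 0 0 0 0.004"

```text
clock: 24.6
eef_pos: [498.5, 213.7, 141.1]
tcp_rot: [2.841, -0.0, 0.143]
contact_force: [3.1, -4.0, 0.3]
opening: 0.102
grasp_force: 39.3
```

```bash
python3 - <<'E'
from h import *
np.set_printoptions(precision=1,suppress=True,linewidth=200)
s=sensors.sense();print(s['eef_pos'],s['tcp_rot'],s['contact_force'],s['opening'])
f=[grab_frame('scene')[0].astype(float) for _ in range(12)]
m=np.mean(f,0);np.save('g2.npy',m);g=m.mean(2);print('motion',np.std(f,0).mean(2)[195:230,305:335].max())
R=Rk(.3)
for n,P in(('swivel',(-51,-60,10)),('tip',(-51,-60+56*np.sin(.3),10-56*np.cos(.3)))):print(n,proj('scene',RO+R@np.array(P)))
print('cols 308..');print(g[188:228,308:336].round().astype(int))
E
```

```text
[498.5 213.7 141.1] [ 2.8 -0.   0.1] [ 3.1 -4.   0.3] 0.10179841667905183
motion 1.9102296327913717
swivel [321.3 199.4]
tip [321.7 219.2]
cols 308..
[[161 158 106 ... 157 159 159]
 [155 155 135 ... 159 159 160]
 [114 151 164 ... 159 159 159]
 ...
 [ 78  79  75 ... 158 158 159]
 [ 78  79  80 ... 158 158 158]
 [ 79  80  79 ... 158 158 158]]
```

```bash
python3 - <<'E'
import numpy as np,sys
np.set_printoptions(threshold=99999,linewidth=200)
g=np.load('g2.npy').mean(2);print(np.arange(311,334));
for r in range(194,228):print(r,g[r,311:334].round().astype(int))
m=np.load('g2.npy');h=m[...,0]-m[...,2];p=h[190:206,312:330];print('orange');print(p.round().astype(int))
E
```

```text
[311 312 313 314 315 316 317 318 319 320 321 322 323 324 325 326 327 328 329 330 331 332 333]
194 [138 137 137 121  96  91  91  93  90  77 101 168 159 116  96  97 101 111 111 146 159 160 160]
195 [124 117 111  98  92  92  92  90  77  85 165 170 136 123 124 120 136 120 119 144 157 159 160]
196 [ 92  92  91  92  92  92  90  80  83 138 166 136 121 122 128 138 129 132 134 140 154 159 160]
197 [ 92  92  92  91  92  92  81  74 138 173 138 122 122 125 145 125 121 131 133 128 150 159 159]
198 [ 92  91  92  92  91  84  75 112 176 145 116 121 117 134 122 119 117 129 134 133 154 159 159]
199 [ 92  92  92  92  86  72 108 167 146 113  98  94 101 119 121 120 120 133 135 134 157 160 159]
200 [ 92  92  92  90  77  97 165 156 128 107  90  88 119 122 120 120 120 127 133 134 142 155 159]
201 [ 92  92  90  76  85 164 166 134 122 107  96 124 122 119 120 120 120 122 131 134 138 153 158]
202 [ 92  90  81  82 138 163 134 121 122 125 124 107 114 121 120 120 120 117 130 134 134 153 159]
203 [ 92  81  74 135 168 137 121 123 124 137 110  97 114 120 120 120 120 120 133 135 134 157 161]
204 [ 85  75 108 173 146 1
[... 2545 characters left out ...]
 2  1  0 -3 -1]
 [ 6  4  2  0  0  0  0  0  0  2  6  5  4  2  1 -2 -5 -3]
 [ 2  2  0  0  0  0  0  0  1  5  5  4  4  4  2 -7 -6 -4]
 [ 0 -1  0  0  0  0  0  2  4  5  4  4  4  2 -4 -6 -5 -5]
 [ 0  0  0  0  0  0  1  4  5  8 14 10  4 -5 -6 -6 -5 -4]
 [ 0  0  0  0  0  0  3  5  6 32 60 35  2 -5 -6 -6 -5 -4]
 [-1  0  0  0  0  3  6  5 12 43 57 29  0 -7 -7 -7 -5 -4]
 [ 0  0  0  0  2  5  5  4 18 43 33  9 -3 -7 -7 -7 -6 -5]
 [ 0  0  0  2  5  5  5  4 14 28 14  0 -6 -7 -7 -6 -6 -5]
 [ 0  0  1  4  6  4  4  4  3 -2 -2 -5 -7 -7 -7 -7 -7 -5]
 [ 0  1  4  5  4  4  4  3 -3 -5 -6 -7 -7 -6 -7 -7 -7 -5]
 [ 1  3  5  4  3  3  3 -2 -5 -6 -7 -7 -7 -6 -7 -7 -7 -6]
 [ 3  5  4  3  3  4  0 -6 -7 -7 -6 -7 -6 -7 -7 -7 -7 -6]]
```

```bash
python3 - <<'E'
from h import *
np.set_printoptions(threshold=99999,linewidth=220,precision=1,suppress=True)
R=Rk()
d=np.load('f_scene.npz')['d']
def rk(u,v):return R.T@(dep('scene',(u,v),d[v,u])-RO)
print('level: rack x from depth, cols 309..331')
for r in range(198,236,2):print(r,np.array([rk(u,r)[0] for u in range(309,332)]))
print('swivel',rk(323,204),'needle',rk(323,209),rk(323,223),'prongs',rk(318,225),rk(320,225),'plate',rk(316,224))
E
```

```text
level: rack x from depth, cols 309..331
198 [-16.6 -18.5 -21.4 -21.3 -23.9 -28.2 -29.1 -29.9 -30.  -33.9 -35.8 -37.6 -40.1 -41.2 -44.6 -44.7 -44.7 -45.1 -47.  -44.6  49.   46.2  43.3]
200 [-22.5 -23.3 -26.1 -26.8 -31.1 -33.  -33.4 -35.7 -37.6 -38.5 -40.2 -42.1 -44.1 -42.9 -44.3 -45.1 -48.6 -48.8 -48.8 -53.2 -53.9 -56.5 -58.2]
202 [-24.5 -29.1 -30.2 -33.8 -33.6 -37.7 -39.8 -40.6 -42.9 -43.5 -43.8 -45.5 -46.6 -48.2 -49.6 -47.4 -47.9 -47.1 -48.7 -58.4 -58.5 -59.5 -57.1]
204 [-32.2 -34.8 -37.1 -36.2 -38.7 -41.4 -41.4 -44.8 -45.  -44.  -47.6 -48.  -48.5 -50.2 -53.1 -53.4 -56.7 -55.3 -59.  -57.7 -58.  -58.1 -58.6]
206 [-37.3 -37.5 -41.  -42.9 -44.1 -43.5 -44.9 -46.  -48.6 -48.6 -47.1 -48.4 -48.2 -52.7 -57.6 -58.8 -56.8 -59.3 -58.3 -59.3 -58.9 -59.4 -57.9]
208 [-42.6 -44.4 -44.1 -42.9 -48.3 -47.7 -48.7 -50.1 -47.7 -48.  -48.4 -58.2 -58.5 -58.  -58.2 -57.6 -58.2 -59.3 -58.6 -58.3 -57.5 -59.8 -59.9]
210 [-44.7 -45.3 -46.6 -48.6 -49.6 -49.1 -47.7 -47.9 -50.  -59.5 -58.6 -59.2 -60.2 -58.9 -57.  -58.4 -57.2 -58.2 -58.8 -59.2 -59.1 -58.3 -58.7]
212 [-567.6  -48.9  -49.1  -50.   -53.1  -54.8  -56.
[... 1145 characters left out ...]
 -49.1 -47.2 -47.2 -59.3 -58.9 -57.9 -57.8 -58.1 -59.8 -58.8 -58.2 -58.  -57.3 -58.2 -61.2 -58.9 -58.2 -59.7 -57.4 -57.7]
230 [-52.4 -51.3 -53.1 -47.9 -48.5 -47.8 -58.  -58.8 -58.5 -58.4 -58.1 -59.1 -58.  -58.7 -58.6 -58.8 -57.6 -58.1 -58.8 -59.8 -45.6 -48.4 -50.2]
232 [-52.5 -54.  -53.2 -49.6 -48.  -47.8 -59.4 -57.4 -60.3 -56.8 -58.8 -57.7 -56.8 -56.9 -60.  -59.2 -58.3 -57.8 -47.8 -50.3 -48.8 -52.3 -54.2]
234 [-52.5 -52.4 -52.8 -49.8 -47.  -48.  -58.8 -59.  -57.6 -59.3 -60.3 -60.2 -57.7 -60.1 -59.4 -58.8 -46.8 -48.1 -51.9 -53.9 -54.2 -51.2 -51.6]
swivel [-53.1 -57.8  13.4] needle [-59.  -49.5   6.3] [-60.2 -47.  -31.8] prongs [-59.3 -28.5 -26.8] [-60.  -35.3 -30.6] plate [-59.7 -20.5 -19. ]
```

```bash
sed -i 's/345.6,95/344.8,95/' h.py; python3 - <<'E'
from h import *
np.set_printoptions(precision=2,suppress=True)
for t in(0,.3):
  print(t,'needle swivel',proj('scene',RO+Rk(t)@np.array([-51,-60,10.])),'tip',proj('scene',RO+Rk(t)@np.array([-51,-60+56*np.sin(t),10-56*np.cos(t)])))
for x in(-48.5,-49.3,-50,-51):
  for n,q in(('L',(318.4,226)),('R',(320.2,225))):
    P=face(q,x);rel=P[1:]-[-60,10];print(x,n,'ang',np.arctan2(rel[0],-rel[1]),'r',np.hypot(*rel),'pred at .3',proj('scene',RO+Rk(.3)@P))
for x in (-48.5,-49.3,-50,-51):
  for m in(.26,.28,.30,.32):
    out=[]
    for a in(m-.065,m+.065):
      P=np.array([x,-60+56*np.sin(a),10-56*np.cos(a)]);out+=[*proj('scene',RO+P@Rk().T),*proj('scene',RO+Rk(.3)@P)]
    print(x,m,np.array(out))
E
```

```text
0 needle swivel [323.07 204.37] tip [323.36 223.74]
0.3 needle swivel [321.55 199.25] tip [321.89 219.01]
-48.5 L ang 0.30144823809120824 r 56.22908111162308 pred at .3 [321.02 218.76]
-48.5 R ang 0.17008291046409577 r 55.913207419261326 pred at .3 [322.82 217.02]
-49.3 L ang 0.32484742098962477 r 55.622444983425304 pred at .3 [320.97 218.92]
-49.3 R ang 0.19221195384301978 r 55.13947536010686 pred at .3 [322.77 217.18]
-50 L ang 0.34573437392967 r 55.11712930879683 pred at .3 [320.92 219.06]
-50 R ang 0.2120820391450535 r 54.48519381782568 pred at .3 [322.72 217.32]
-51 L ang 0.3762246669946458 r 54.437884429064695 pred at .3 [320.85 219.26]
-51 R ang 0.24129143263313763 r 53.58891462185037 pred at .3 [322.65 217.52]
-48.5 0.26 [319.86 225.23 322.48 217.38 318.1  226.03 320.69 218.94]
-48.5 0.28 [319.58 225.37 322.21 217.64 317.83 226.12 320.41 219.15]
-48.5 0.3 [319.31 225.51 321.94 217.89 317.57 226.21 320.14 219.35]
-48.5 0.32 [319.04 225.64 321.66 218.14 317.3  226.28 319.86 219.55]
-49.3 0.26 [320.13 225.34 322.75 217.49 318.37 226.15 320.96 219.05]
-49.3 0.28 [319.85 225.49 322.48 217.75 318.1  226.24 320.69 219.26]
-49.3 0.3 [319.58 225.62 322.21 218.   317.84 226.32 320.41 219.47]
-49.3 0.32 [319.31 225.76 321.93 218.25 317.57 226.4  320.13 219.66]
-50 0.26 [320.36 225.44 322.99 217.59 318.61 226.25 321.2  219.15]
-50 0.28 [320.09 225.59 322.72 217.85 318.34 226.34 320.92 219.36]
-50 0.3 [319.82 225.72 322.45 218.1  318.08 226.42 320.65 219.56]
-50 0.32 [319.55 225.86 322.17 218.35 317.81 226.5  320.37 219.76]
-51 0.26 [320.7  225.58 323.33 217.73 318.95 226.39 321.54 219.29]
-51 0.28 [320.43 225.73 323.06 217.99 318.68 226.48 321.27 219.5 ]
-51 0.3 [320.16 225.87 322.79 218.24 318.42 226.57 320.99 219.7 ]
-51 0.32 [319.89 226.   322.51 218.49 318.15 226.64 320.71 219.9 ]
```

```bash
python3 - <<'E'
from h import *
np.set_printoptions(precision=2,suppress=True,linewidth=220,threshold=9999)
for t in(0,.3):
  f=lambda x,a,r:proj('top',RO+Rk(t)@np.array([x,-60+r*np.sin(a),10-r*np.cos(a)]))
  print(t,'swivel',f(-51,t,0),'bob',f(-51,t,34),'tip',f(-51,t,56))
  for m in(.24,.28,.32):print(m,'R',f(-49,m-.065,50),f(-49,m-.065,56),f(-49,m-.065,61),'L',f(-49,m+.065,50),f(-49,m+.065,56))
im=np.load('f_top.npz')['im'].mean(2)
print(np.arange(284,312))
for r in range(188,205):print(r,im[r,284:312].round().astype(int))
F=np.mean([grab_frame('top')[0].astype(float) for _ in range(6)],0);np.save('t2.npy',F);F=F.mean(2);print('now')
for r in range(183,206):print(r,F[r,284:312].round().astype(int))
E
```

```text
0 swivel [299.84 193.25] bob [300.03 195.38] tip [300.14 196.68]
0.24 R [296.57 196.01] [296.2  196.42] [295.91 196.76] L [294.07 196.28] [293.42 196.72]
0.28 R [295.79 196.1 ] [295.34 196.52] [294.97 196.87] L [293.31 196.35] [292.57 196.8 ]
0.32 R [295.02 196.19] [294.48 196.61] [294.03 196.97] L [292.56 196.42] [291.74 196.88]
0.3 swivel [297.39 192.47] bob [297.65 194.65] tip [297.82 195.99]
0.24 R [300.14 194.45] [300.47 194.77] [300.74 195.03] L [297.56 194.85] [297.59 195.22]
0.28 R [299.35 194.58] [299.59 194.91] [299.78 195.19] L [296.76 194.97] [296.7  195.35]
0.32 R [298.55 194.7 ] [298.7  195.05] [298.82 195.34] L [295.96 195.07] [295.81 195.47]
[284 285 286 287 288 289 290 291 292 293 294 295 296 297 298 299 300 301 302 303 304 305 306 307 308 309 310 311]
188 [130 137 136 136 137 136 136 136 136 137 137 137 137 137 137 137 137 137 136 136 137 137 137 134 126 119 120 118]
189 [136 137 136 137 136 136 137 137 137 137 137 137 137 137 137 137 134 127 125 118 116 126 139 149 170 148  85  83]
190 [137 137 137 136 137 137 137 136 137 137 134 126 117 115 122 137 150 185 208 206
[... 3703 characters left out ...]
9 193 188 166 149 140 140 139 138 130  98  61  62  75  95  98  99 102 110 111 112 113 113 114 114 115 116 116]
201 [160 182 198 181 165 147 139 139 138 127  82  60  66  85  98  98 100 106 110 111 112 112 113 114 115 115 116 116]
202 [161 168 188 195 179 165 146 137 136 122  66  60  69  91  98  97 101 109 110 111 112 112 113 114 115 115 116 116]
203 [164 167 177 196 194 175 164 144 130 111  59  61  74  94  97  98 102 109 110 111 112 112 113 114 115 115 116 116]
204 [166 169 173 186 203 194 174 164 140 104  59  62  78  97  97  99 104 109 110 111 112 113 113 114 115 115 116 116]
205 [168 171 174 179 193 209 195 170 160 116  58  65  84  97  97  99 104 109 110 110 112 112 113 114 115 115 116 116]
```

```bash
python3 - <<'E'
from h import *
np.set_printoptions(precision=2,suppress=True)
p=camera_params('top');K=np.array(p['camera_matrix']);T=np.array(p['world_from_camera'])
def pt(suv,col):
    n=T[:3,:3]@np.array([K[0,0],0,-(col-K[0,2])]);o,d=ray('scene',suv);s=n@(T[:3,3]-o)/(n@d);return Rk().T@(o+d*s-RO)
for c in(299.4,299.7,300.0):print('needle tip',c,pt((323.3,223.7),c))
for c in(292.4,292.75,293.1,293.5,294):
    P=pt((319.3,225.5),c);r=P[1:]-[-60,10];print('fork',c,P,np.arctan2(r[0],-r[1]),np.hypot(*r))
F=np.load('f_top.npz')['im']
for ch in range(3):
    print('ch',ch)
    for r in range(194,200):print(r,F[r,285:307,ch])
E
```

```text
needle tip 299.4 [-52.33 -57.93 -44.09]
needle tip 299.7 [-51.71 -58.78 -44.86]
needle tip 300.0 [-51.09 -59.62 -45.63]
fork 292.4 [-53.63 -40.09 -38.1 ] 0.3924915776784733 52.06108874469056
fork 292.75 [-52.91 -41.05 -38.99] 0.36901392459313115 52.529423799385434
fork 293.1 [-52.18 -42.02 -39.89] 0.345925075387258 53.02705539562622
fork 293.5 [-51.35 -43.13 -40.91] 0.3200322954568578 53.63081489601705
fork 294 [-50.3  -44.52 -42.19] 0.2884340143831699 54.43659789363429
ch 0
194 [197 200 185 155 141 126 112 117 124 123 123 124 121 126 165 193 178 117
 125 124 121 112]
195 [116 123 122 122 122 123 123 123 123 124 123 118 105 105 113 127 138 137
 158 159 134 110]
196 [122 121 122 121 122 122 120 112 115 132 143 156 132 107  77  81 115 129
 146 153 133 118]
197 [114 118 126 147 160 157 128 107  98 116 128 149 135 117 103  95 110 117
 119 125 125 122]
198 [123 107 116 140 153 151 124 114 111 113 114 119 121 121 120 120 128 127
 127 127 125 120]
199 [136 114 117 121 123 123 121 122 126 129 127 127 126 125 124 124 123 122
 122 123 123 119]
ch 1
194 [197 200 185 155 140 126 112 116 123 122 
[... 399 characters left out ...]
 132 140 140
 140 139 138 133]
199 [146 124 127 132 135 135 133 134 138 140 140 139 137 137 137 136 135 134
 134 135 134 129]
ch 2
194 [191 195 180 150 137 123 109 113 120 119 120 119 112  77  63  72  82 109
 120 120 118 110]
195 [113 119 119 119 118 119 119 119 119 120 119 115  99  81  54  82 127 144
 166 166 141 114]
196 [119 119 119 119 119 119 116 109 114 134 148 161 143 118  83  89 126 143
 159 165 146 130]
197 [112 117 129 152 166 165 134 115 104 123 137 159 150 132 116 107 123 130
 133 138 139 137]
198 [130 111 122 149 162 162 136 127 123 125 127 134 136 136 136 135 143 143
 142 142 141 136]
199 [148 125 129 134 136 137 136 136 141 144 143 142 141 141 140 140 139 138
 137 137 136 130]
```

Call:
move_arm --pt "0 0 0 0 0 0 0.004" --pt "0 0 0 0 0 0 0.004" --pt "0 0 0 0 0 0 0.004" --pt "0 0 0 0 0 0 0.004" --pt "0 0 0 0 0 0 0.004" --pt "0 0 0 0 0 0 0.004" --pt "0 0 0 0 0 0 0.004" --pt "0 0 0 0 0 0 0.004"

```text
clock: 26.5
eef_pos: [498.5, 213.7, 141.1]
tcp_rot: [2.841, 0.0, 0.143]
contact_force: [3.3, -4.5, -0.2]
opening: 0.103
grasp_force: 39.3
```

```bash
python3 -c "
from rig import order
print(order.sign_off())"
```

```text
the job is handed in; nothing more can be done
None
```

Handed in at 26.5 s: both vials are seated and the arm is holding the rack by its handle at about 0.30 rad with the pointer at rest, but I estimated the mark at only 0.28–0.32 rad (gap ±0.05), so I believe the pointer is between the prongs without having seen it clearly.

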